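# Rehang the shutter return spring on an open chassis and snap its guard over

### The job

Take the spring puller from the rubber mat, put its bent tip into the eye at the free end of the chassis's return spring, stretch the spring with it and hang the spring's hook on the anchor post, without touching the spring with the fingers. Then unhook the puller and lay it back down flat on the mat, and after that tip the leaning guard over past its snap point so that it lies closed above the hook. Leave the other things on the bench where they are.

Things in the scene. Friction and masses are not known exactly. Their poses are not given: they have to be found in the camera images.
- puller: spring puller: wooden handle block 110 long x 24 wide x 36 mm high; from its front a 7 mm steel rod, its axis 31.5 mm above the underside, runs straight ahead and is bent straight down at the end. Origin: centre of the handle's underside; x towards the tip, z up. The downward tip is 125 mm ahead of the origin; its end is 2 mm above the underside's level. About 150 g, balance 11 mm ahead of origin
- puller_tip (a point): lowest point of the puller's downward tip (7 mm thick, round end), 26 mm below the rod's lower side
- mat: black rubber tool mat, 280 x 260 x 3 mm, fixed on the bench; origin: centre of its underside, x along the 280 mm side. The puller and a screwdriver lie on it, on either side of its middle, handles towards the robot
- chassis: grey sheet-metal equipment tray, 240 x 270 mm, floor 6 mm, edges up to 24 mm high, fixed; origin: centre of its underside. In its frame the spring pivot is at (-20, 105) mm, the post at (-20, -55) mm, and the guard's hinge runs along y at x = -50 mm, on the robot's side of the spring; a green circuit board (all under 25 mm high) lies along its far edge
- spring: the return spring: steel coil, 22 mm in diameter, turning level about a fixed upright pivot, 45 mm above the bench; x points from the pivot out along it. Light drag keeps it where it is swung. At the start it is slack and swung 0.2 to 0.45 rad from the post, to the side away from the guard; it must swing back to point at the post
- spring_pivot (a point): the spring's pivot, on its axis, 45 mm above the bench. The spring's force always pulls towards it
- spring_hook (a point): centre of the round of the spring's hook, 120 mm from the pivot when slack. The hook is a level C of 5 mm wire, 19 mm wide inside, its round at the outer end (away from the pivot). Its mouth opens sideways, towards the post, from 9 to 35 mm inward (towards the pivot) of this point. Hung, this point is about 4 mm nearer the pivot than the post's axis
- spring_eye (a point): centre of the pull eye, a level ring of 5 mm wire, 17 mm clear inside, rigidly joined to the hook 23 mm farther out along the spring (143 mm from the pivot when slack). It is 45 mm above the bench; it cannot move up or down. The puller's tip, held some 8 to 12 mm below this height, goes into it from above
- spring_stretch (a joint): how far the spring is stretched, m: 0 slack, 0.036 when hung on the post, stop at 0.085. The pull is 1.5 N + 120 N/m: about 6 N hung, 9 N at 0.063
- post_axis (a point): axis of the fixed upright steel anchor post, 10 mm in diameter, 45 mm above the bench (its top: 53 mm), 160 mm from the pivot. To hang the hook: stretch until point spring_hook is about 23 mm (14 to 32) farther from the pivot than the post, swing the spring sideways until it points at the post, and let it back inward until the hook's round bears on the post
- guard (a joint): angle (rad) of the guard, a slotted aluminium flap 88 mm wide along its hinge, 62 mm from hinge to free edge. 0 = open, leaning 0.65 beyond upright, away from the spring; 0.65 upright; 2.22 = closed, level above hook and post. Bistable: sprung to the nearer stop, snap point about 1.1; up to 0.13 N m, about 2 N at the free edge
- guard_hinge (a point): middle of the guard's hinge line, 64 mm above the bench
- guard_edge (a point): middle of the guard's free edge; at the start about 113 mm above the bench, 38 mm from the hinge on the side away from the spring
- screwdriver: bystander: screwdriver with black handle, 190 mm long, lying on the mat beside the puller
- tape: bystander: roll of black tape lying flat, 60 mm across, 19 mm high, between mat and chassis
- can: bystander: plain metal drink can, 66 mm across, 115 mm high, upright, beyond the mat
- spool: bystander: spool of solder, 56 mm across, 50 mm high, upright, beyond the mat
- meter: bystander: black hand-held meter lying on its back, 85 x 160 x 42 mm, beyond the chassis
- heatsink: bystander: finned aluminium heat sink, 70 x 90 x 36 mm, to the left of the chassis
There are look-alikes about, which are no part of the job. Several things have the shape of the puller; the one meant has the colours described above.

How it is judged:
On the way, in this order (a step that is already met when the one before it is completed fails the run):
1. the held puller stretches the spring by its eye, by more than 45 mm (value of joint spring_stretch above 0.045 m and contact force between puller and spring above 1 N and contact force between the fingers and puller above 1 N), for 0.1 s.
2. the hook hangs on the post under tension, the puller no longer pulling (horizontal distance between spring_hook and post_axis below 0.009 m and value of joint spring_stretch above 0.028 m and contact force between puller and spring below 0.3 N), for 0.2 s.
3. the puller lies flat on the mat, let go, while the guard is still open (x of puller in the frame of mat between -0.14 and 0.14 m and y of puller in the frame of mat between -0.13 and 0.13 m and z of puller in the frame of mat below 0.009 m and angle between puller's own z axis and vertical below 0.1 rad and linear speed of puller below 0.03 m/s and contact force between the fingers and puller below 0.1 N and value of joint guard below 0.6 rad), for 0.2 s.
At the end, for the whole second after the job is handed in: The spring's hook hangs on the anchor post (centre of the hook within 9 mm of the post's axis, spring stretched more than 28 mm), the guard is closed (joint above 2.12 of 2.22 rad), and the puller lies flat (within 0.1 rad) and still on the mat, the middle of its handle over the mat (horizontal distance between spring_hook and post_axis below 0.009 m and value of joint spring_stretch above 0.028 m and value of joint guard above 2.12 rad and x of puller in the frame of mat between -0.14 and 0.14 m and y of puller in the frame of mat between -0.13 and 0.13 m and z of puller in the frame of mat below 0.009 m and angle between puller's own z axis and vertical below 0.1 rad and linear speed of puller below 0.03 m/s); the robot touches nothing.
It fails at once if the fingers touch the spring (contact force between the fingers and spring above 1 N).
It fails at once if a bystander is moved by more than 40 mm (distance of any of screwdriver, tape, can, spool, meter, heatsink from where it was at the start of the episode above 0.04 m).
It also fails if it takes over 61 s, if anything falls off the work surface, if the arm or the gripper's body presses on something with over 40 N, if the wrist force passes 120 N, or if a joint passes its speed limit or range.

### The arm

A 7-joint arm with a two-finger parallel gripper is mounted at the origin on the work surface. World frame = base frame: x ahead of the robot, y to its left, z up, the work surface at z = 0. Lengths are in m, angles in rad, forces in N, time in s.
With the tool pointing down it reaches from about 0.4 to 0.85 m from the base axis. Payload 4.5 kg.
Tool frame: the origin (TCP) lies on the centre line of the jaws, within the pads' length; the fingertips stand 14 mm ahead of it and the grasp point (between the pads) lies 5 mm behind it (nose_length is the distance from the TCP to the fingertips, in m); x points along the fingers, y is the direction in which the jaws open and shut, and the axes are right-handed (so a half turn about x gives the same grasp; the last joint's range is limited). The gripper opens to 88 mm and grips with 3 to 60 N. Pads are 18 mm wide; open, the fingers measure 123 mm over their backs; the gripper's body (75 mm by 187 mm) begins 45 mm behind the grasp point.
Start: joints at [-1.247, 0.689, -0.195, 1.565, 0.157, 0.902, -0.215], TCP at [0.179, 0.599, 0.253] pointing down, gripper open.
Joint ranges: [-3.01, 3.01], [-0.46, 2.08], [-1.47, 1.51], [0.13, 2.56], [-1, 4.14], [0.04, 2.09], [-2.66, 2.66]. Speed limits (rad/s): [2.57, 2.57, 3.14, 3.14, 3.14, 3.14, 3.14].

### API

Orientations are given as a unit quaternion [x, y, z, w].
In Python, from plant import get_state, snapshot, camera_params, finish_job, boxes_of, silhouettes, spot_point, nose_length gives the robot as it stands.
- The arm moves only by the tool apply_moves, never from a script. Its arguments are lists of equal length, an entry for each row: "delta_pos": the shift along the tool's x, y, z in cm, a list of three; "yaw": the turn about the tool's x in rad; "gripper": the opening in per cent of the stroke, from 0 (shut) to 100 (fully open). A call has 1 to 10 rows; each row is the pose to reach, as a shift and turn from the pose measured when the call began, along the tool's axes at that moment; what a row does not reach only later rows make up. A row lasts 1/12 s, in which the tool goes at most 41.7 mm and 7.16 degrees, less where a joint would pass 70% of its speed; a pose out of reach is approached as far as the arm can. A call with a gripper value outside its range is refused whole. The fingers move at their own pace and stop on an object; "force" is the grip in N (left out, the last holds). Time passes only in rows, so rows that repeat a pose let the fingers close. It gives the time, the measured TCP pose, the force and the opening at its end, in the units of the state.
- get_state(): the state, without advancing time (a new reading comes with each control period).
- snapshot(name): name is "side" or "top"; returns the picture (384x512x3 uint8, red, green, blue); there is no depth.
- camera_params(name): a dict with "fovy" (degrees; the focal length in pixels is half the picture's height over the tangent of half this angle, whatever the lens; pixels are square), "cx", "cy" (the principal point, pixels), "position" and "orientation" of the camera in the world. Camera axes: x right, y down, z forward; pixel columns grow to the right and rows downward; lengths in m; the calibration is good to about 2 mm. A picture is of the moment at which its call begins. camera_params takes no time and is no camera call.
- finish_job(): hands the job in, once; it reports no verdict.
Trained networks look in the newest picture that a camera, given by its name, has taken for a name from the list of things; names that differ only in an ending like _2 or _b are one class to them, and where a whole thing is asked for, a point or a joint stands for the part that bears it (a point fixed in the world has none). Each returns a list of dicts, best first, with "score" (0 to 1); they miss things now and then, are a little off and sometimes report something else, mostly with a low value. They report only what shows in the picture. A call takes as long as a camera call. They do not tell look-alikes from the thing itself.
- boxes_of(thing, camera): "bbox" ([left, top, width, height] in pixels, round what is visible of it).
- silhouettes(thing, camera): "mask" (384x512 bool, what is visible of it) and "bbox" ([left, top, width, height] in pixels, round what is visible of it).
- spot_point(thing, camera): "pixel" ([column, row] in pixels: a listed point, or the origin of a listed thing).
The state is a dict: "clock": time; "q": joint angles; "qd": joint speeds; "joint_torque": joint torques, N m; "tool_pos": TCP position; "eef_rot": TCP orientation; "contact_force": force on the tool from outside, world axes, zero at the start; "moment": the same for the moment, N m; "opening": opening from 0.0 (shut) to 1.0 (fully open).
Only numpy, scipy, OpenCV 4.12 (cv2) and the standard library are available. Lean on these libraries where they do the work, as an engineer would, in place of code of your own. Each camera call takes 0.05 s, during which the arm holds its last target.

## Working session

There is one attempt and no reset: what is moved stays moved. The work goes in short steps, Python scripts to look and compute and a tool call to move; the robot and the scene stay as the last step left them, time stands still between calls to the robot, and variables do not carry over. Pictures are saved under pics/ and viewed, and the job is handed in when it is done.

Besides the shell and the picture viewer there is one more tool, called after "Request:" by a JSON object that holds its "method" and its "body", one argument or row to a line. apply_moves: Moves the arm, as the interface text tells. Its arguments: {"type":"object","properties":{"delta_pos":{"type":"array"},"yaw":{"type":"array"},"gripper":{"type":"array"},"force":{"type":"number"}},"required":["delta_pos","yaw","gripper"]}

```bash
mkdir -p pics; ls; cat > h.py <<'E'
import numpy as np, cv2
from scipy.spatial.transform import Rotation as R
from plant import *
def save(img,name,crop=None,scale=1):
    im=img[:,:,::-1]
    if crop: l,t,w,h=crop; im=im[t:t+h,l:l+w]
    if scale!=1: im=cv2.resize(im,None,fx=scale,fy=scale,interpolation=cv2.INTER_CUBIC)
    cv2.imwrite('pics/'+name+'.png',im)
def cam(name):
    p=camera_params(name); f=192/np.tan(np.radians(p['fovy'])/2)
    q=p['orientation']; return f,p['cx'],p['cy'],np.array(p['position']),(R.from_quat(q).as_matrix())
def ray(name,px):
    f,cx,cy,P,M=cam(name); d=M@np.array([(px[0]-cx)/f,(px[1]-cy)/f,1]); return P,d/np.linalg.norm(d)
def atz(name,px,z):
    P,d=ray(name,px); return P+d*(z-P[2])/d[2]
def proj(name,X):
    f,cx,cy,P,M=cam(name); c=M.T@(np.array(X)-P); return np.array([cx+f*c[0]/c[2],cy+f*c[1]/c[2]])
E
python3 - <<'E'
from h import *
s=get_state(); print({k:np.round(v,3) for k,v in s.items()}); print(nose_length if not callable(nose_length) else nose_length())
for c in('top','side'):
    print(camera_params(c)); save(snapshot(c),c+'0',scale=1.5)
E
```

```text
pics
{'clock': np.float64(0.0), 'q': array([-1.247,  0.69 , -0.195,  1.566,  0.157,  0.902, -0.215]), 'qd': array([ 0.001,  0.001,  0.001, -0.001, -0.002,  0.001, -0.001]), 'joint_torque': array([ 0.0000e+00, -5.2756e+01, -1.2670e+00, -1.5342e+01, -5.3000e-02,
        7.0000e-03,  0.0000e+00]), 'tool_pos': array([0.178, 0.598, 0.252]), 'eef_rot': array([ 0.101,  0.7  , -0.103,  0.7  ]), 'contact_force': array([-0.259, -0.212,  0.233]), 'moment': array([ 0.071,  0.054, -0.035]), 'opening': np.float64(0.999)}
0.014
{'fovy': 43.993563159732716, 'cx': 258.54863426404927, 'cy': 199.79906742137132, 'position': array([0.30756678, 0.0276948 , 1.79919306]), 'orientation': array([-0.6986418 ,  0.71316897, -0.04148521,  0.03960593])}
{'fovy': 42.65358412287347, 'cx': 257.40790374026255, 'cy': 199.46404154769698, 'position': array([-0.48842544, -0.95166025,  1.02285815]), 'orientation': array([ 0.81723967, -0.33156149,  0.18895896, -0.43183425])}
```

View pics/top0.png

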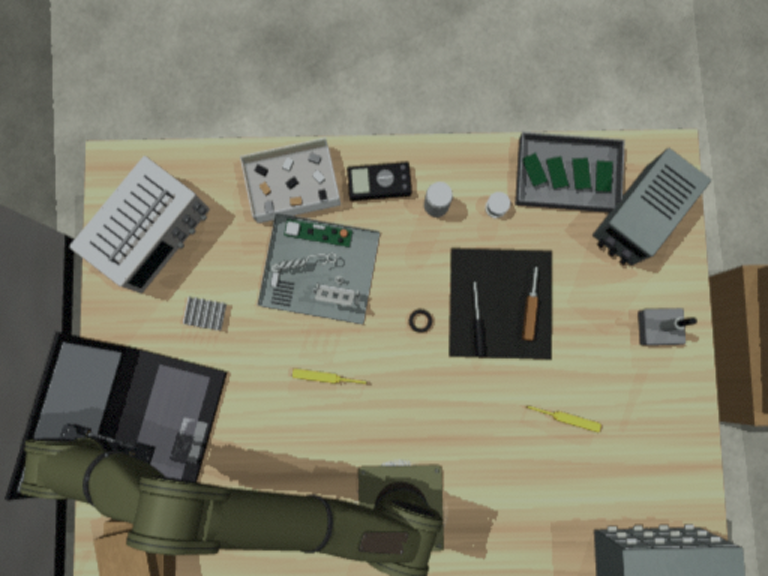

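View pics/side0.png

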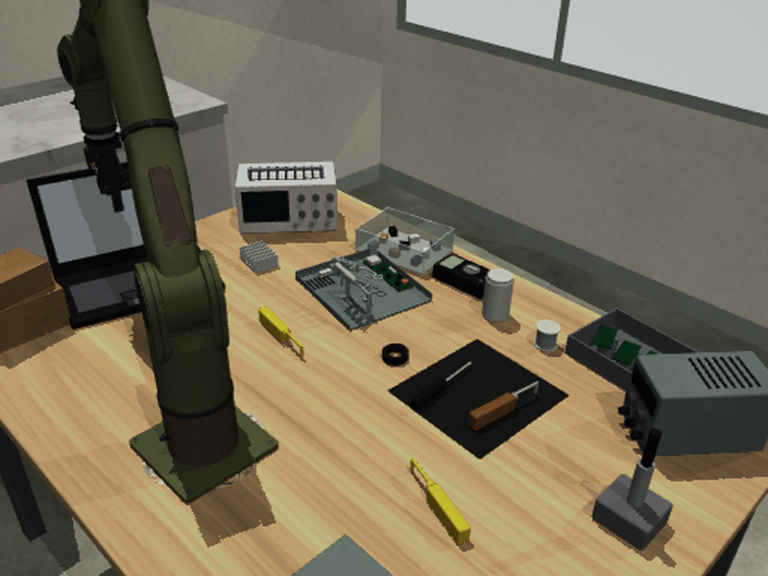

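The top view shows three puller shapes (full-picture px): a brown-handled one on the mat (354,203), a yellow one at (220,252) and a yellow one at (377,279). Only the brown one has a wooden handle with a steel rod and lies on the mat. I'll check it in enlarged crops and measure.

```bash
python3 - <<'E'
from h import *
t=snapshot('top'); s=snapshot('side')
a=cv2.resize(t[135:220,165:260],None,fx=6,fy=6,interpolation=cv2.INTER_CUBIC); save(a,'chtop')
save(t[160:245,295:375],'mattop',scale=6)
save(s[160:225,190:295],'chside',scale=7)
save(s[220:310,255:385],'matside',scale=6)
print(atz('top',(354,203),.03))
for c in('top','side'):
  for n in ['puller','puller_tip','mat','chassis','spring_pivot','spring_hook','spring_eye','post_axis','guard_hinge','guard_edge']:
    print(c,n,[(np.round(d['pixel'],1),round(d['score'],2)) for d in spot_point(n,c)][:3])
print(get_state()['clock'])
E
```

```text
[ 0.49201586 -0.33628663  0.03      ]
top puller [(array([383.6, 281. ]), 0.82), (array([352., 212.]), 0.64), (array([212.1, 252. ]), 0.62)]
top puller_tip [(array([355.7, 181.3]), 0.74), (array([349.3, 269.5]), 0.54)]
top mat [(array([334.3, 201.7]), 0.77)]
top chassis [(array([212.1, 176.3]), 0.67)]
top spring_pivot [(array([184.5, 178.1]), 0.68)]
top spring_hook [(array([213.1, 170.2]), 0.54)]
top spring_eye [(array([221.4, 175.3]), 0.42), (array([320. , 209.2]), 0.21)]
top post_axis [(array([224.1, 183.5]), 0.54), (array([319.1, 211.4]), 0.4)]
top guard_hinge [(array([225.6, 195.1]), 0.76)]
top guard_edge [(array([255.5, 121.5]), 0.66), (array([221.9, 200.7]), 0.65)]
side puller [(array([296.5, 341.8]), 0.92), (array([325.6, 278.6]), 0.83), (array([330.4, 209.4]), 0.75)]
side puller_tip [(array([358.9, 263.9]), 0.98), (array([271.6, 318.1]), 0.7), (array([199.6, 238.8]), 0.59)]
side mat [(array([318.3, 261.6]), 0.88)]
side chassis [(array([243.2, 191.7]), 0.78)]
side spring_pivot [(array([218.9, 172.6]), 0.7), (array([310.5, 189.5]), 0.52)]
side spring_hook [(array([246.9, 181. ]), 0.44)]
side spring_eye [(array([253.1, 184.8]), 0.48)]
side post_axis []
side guard_hinge [(array([236.9, 190.4]), 0.88)]
side guard_edge [(array([230.3, 183.1]), 0.66), (array([247.4, 181. ]), 0.29)]
1.2
```

View pics/chtop.png

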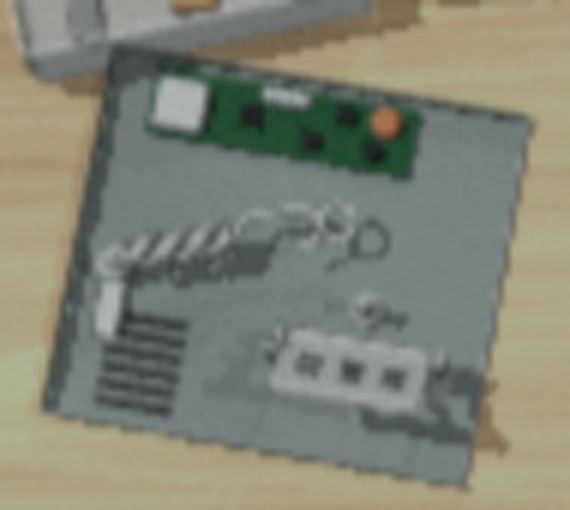

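View pics/mattop.png

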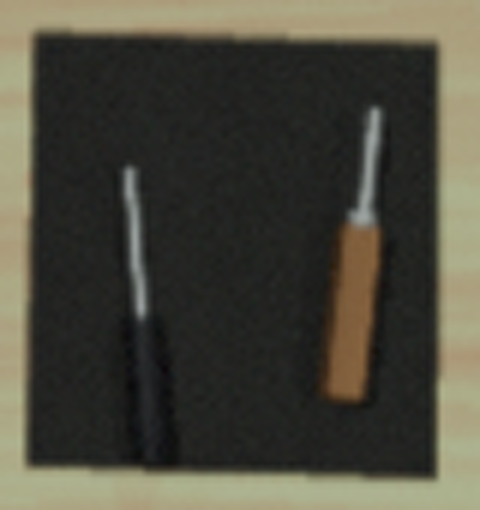

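View pics/chside.png

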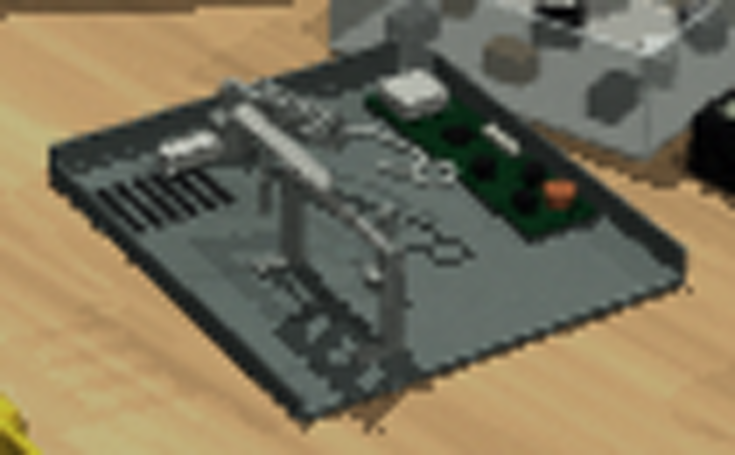

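View pics/matside.png

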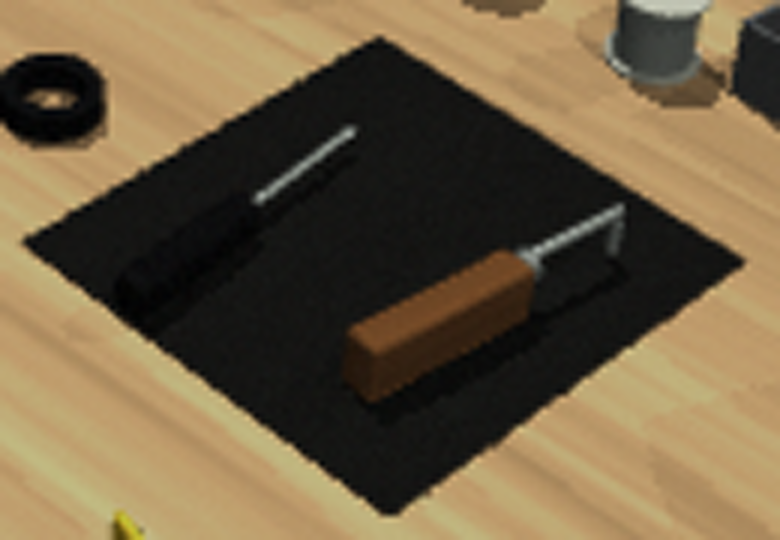

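The mat crop shows the brown wooden handle with the steel rod and bent tip at its front, so this is the puller meant. Next I fit the poses.

```bash
cat > fit.py <<'E'
from h import *
from scipy.optimize import least_squares
t=snapshot('top'); s=snapshot('side')
# handle segmentation
hsv=cv2.cvtColor(t,cv2.COLOR_RGB2HSV)
m=((hsv[...,0]<16)&(hsv[...,1]>110)&(hsv[...,2]>60)).astype(np.uint8); mm=np.zeros_like(m); mm[190:235,340:365]=m[190:235,340:365]
c=max(cv2.findContours(mm,0,cv2.CHAIN_APPROX_NONE)[0],key=cv2.contourArea)
print(cv2.minAreaRect(c),mm.sum())
ys,xs=np.nonzero(mm); print(xs.mean(),ys.mean())
# model: puller pose on mat (z=3mm): fit by observed points top
hand=[((345/6+295,222/6+160),(.055,.012,.036)),((383/6+295,225/6+160),(.055,-.012,.036)),((367/6+295,402/6+160),(-.055,-.012,.036)),((331/6+295,400/6+160),(-.055,.012,.036)),((375/6+295,107/6+160),(.1285,0,.033))]
side=[((528/6+255,285/6+220),(.055,-.012,.036)),((500/6+255,248/6+220),(.055,.012,.036)),((375/6+255,352/6+220),(-.055,-.012,.036)),((347/6+255,328/6+220),(-.055,.012,.036)),((372/6+255,402/6+220),(-.055,-.012,0)),((614/6+255,256/6+220),(.125,0,.002))]
def W(p,X): c,s_=np.cos(p[2]),np.sin(p[2]); return np.array([p[0]+c*X[0]-s_*X[1],p[1]+s_*X[0]+c*X[1],X[2]+.003])
def res(p,sets): return np.concatenate([proj(n,W(p,X))-px for n,S in sets for px,X in S])
for sets in ([('top',hand)],[('side',side)],[('top',hand),('side',side)]):
    r=least_squares(res,[.48,-.33,0],args=(sets,),loss='soft_l1'); print('puller',np.round(r.x,4),np.round(r.fun,1))
E
python3 fit.py; python3 - <<'E'
from h import *
from scipy.optimize import least_squares
T=lambda x,y:(x/6+165,y/6+135)
S=lambda x,y:(x/7+190,y/7+160)
obs=[('top',(184,178.5),(-.02,.105,.045)),('top',T(368,308),(-.02,-.055,.053)),('top',(225.6,195.1),(-.05,-.055,.064)),
('side',S(378,268),(-.02,-.055,.053)),('side',(236.9,190.4),(-.05,-.055,.064)),
('top',T(45,410),(-.12,.135,.012)),('top',T(465,487),(-.12,-.135,.012)),('side',S(303,420),(-.12,-.135,0)),('side',S(50,185),(-.12,.135,0)),('side',S(685,285),(.12,-.135,0)),('top',T(530,120),(.12,-.135,.02)),('top',T(115,45),(.12,.135,.024))]
def W(p,X): c,s_=np.cos(p[2]),np.sin(p[2]); return np.array([p[0]+c*X[0]-s_*X[1],p[1]+s_*X[0]+c*X[1],X[2]])
f=lambda p:np.concatenate([proj(n,W(p,X))-px for n,px,X in obs])
r=least_squares(f,[.6,.17,-.2],loss='soft_l1'); p=r.x
print(np.round(p,4));print(np.round(r.fun.reshape(-1,2),1))
pv=W(p,(-.02,.105,.045)); po=W(p,(-.02,-.055,.045)); print('pivot',pv,'post',po,'hinge',W(p,(-.05,-.055,.064)))
e=atz('top',T(340,220),.045); print('eye',e,np.linalg.norm(e-pv)); 
e2=atz('top',(221.4,175.3),.045); print('eye net',e2,np.linalg.norm(e2-pv))
e3=atz('side',(253.1,184.8),.045); print('eye side net',e3,np.linalg.norm(e3-pv))
e4=atz('side',S(440,172),.045); print('eye side hand',e4,np.linalg.norm(e4-pv))
def ang(v): return np.arctan2(v[1],v[0])
for q in(e,e2,e3,e4):print(ang(q-pv)-ang(po-pv))
print(atz('top',(334.3,201.7),.003))
E
```

```text
((353.3049011230469, 211.75607299804688), (7.398913383483887, 29.043495178222656), 6.340191841125488) 189
353.16931216931215 212.03703703703704
puller [ 0.4577 -0.3347 -0.1317] [ 0.1 -0.   0.1  0.2  0.2 -0.  -0.2 -0.4 -0.2  0.3]
puller [ 0.4553 -0.3357 -0.1595] [ 1.8 -2.5  1.  -0.6 -0.   0.6 -0.8 -0.1 -0.6  1.3 -0.4  0.1]
puller [ 0.4568 -0.3347 -0.1446] [ 0.3  0.2  0.3  0.5  0.   0.2 -0.4 -0.2  0.3  0.6  1.7 -3.   0.8 -1.1
  0.3  0.3 -0.6 -0.3 -0.3  1.  -0.8 -0.6]
[ 0.5933  0.19   -0.1978]
[[ 0.2  0.3]
 [-0.2 -0.4]
 [-1.1 -1.6]
 [ 0.7 -8.8]
 [ 0.8 -1.2]
 [ 0.1  1.2]
 [ 0.4  0.9]
 [-0.6  0.7]
 [-0.4 -0.7]
 [-0.2 -0. ]
 [ 0.8  0.1]
 [ 0.3  0.1]]
pivot [0.59427449 0.2968582  0.045     ] post [0.56283176 0.13997814 0.045     ] hinge [0.53341675 0.14587365 0.064     ]
eye [0.61840236 0.15666149 0.045     ] 0.14225776765099798
eye net [0.60466167 0.15781979 0.045     ] 0.13942587373088264
eye side net [0.61695374 0.15104088 0.045     ] 0.14757045846851027
eye side hand [0.6174147  0.15281091 0.045     ] 0.14589411813065803
0.36823500405971155
0.2723731948913921
0.35210011458478996
0.3570867079797442
[ 0.50133711 -0.26712691  0.003     ]
```

```bash
cat >> h.py <<'E'
def tool():
    s=get_state(); return np.array(s['tool_pos']),R.from_quat(s['eef_rot']).as_matrix(),s
def wdelta(tgt):
    p,M,s=tool(); return M.T@(np.array(tgt)-p)*100
def jaw():  # world yaw of tool y axis
    p,M,s=tool(); return np.arctan2(M[1,1],M[0,1])
E
python3 - <<'E'
from h import *
p,M,s=tool(); print(np.round(M,3)); print('jaw yaw',jaw())
print('can',atz('top',(438/1.5,199/1.5),.1),'spool',atz('top',(332,137),.05))
print(wdelta((.58,.25,.25)), wdelta((.465,-.336,.2)))
E
```

```text
[[-0.     0.286  0.958]
 [ 0.     0.958 -0.286]
 [-1.     0.    -0.   ]]
jaw yaw 1.2810823671688183
can [ 0.74802189 -0.10632862  0.1       ] spool [ 0.74125156 -0.2602897   0.05      ]
[  0.2708273  -21.97533992  48.43935587] [  5.26695376 -81.41882898  54.15952455]
```

Request:
{"method": "apply_moves", "body": {
  "delta_pos": [
    [0,-1.6,3.6],
    [0,-3.2,7.2],
    [0,-4.8,10.8],
    [0,-6.4,14.4],
    [0,-8.0,18.0],
    [0,-9.6,21.6],
    [0,-12.0,24.8],
    [0,-14.8,27.6],
    [0,-18.0,30.0],
    [0,-21.5,32.0]
  ],
  "yaw": [0.12,0.24,0.36,0.48,0.6,0.72,0.84,0.96,1.08,1.2],
  "gripper": [100,100,100,100,100,100,100,100,100,100],
  "force": 50
}}

```text
clock: 2.13
tool_pos: [0.4255, 0.3001, 0.2529]
eef_rot: [0.482, 0.518, -0.48, 0.518]
contact_force: [0.4, -0.2, -0.8]
opening: 1.0
```

```bash
python3 - <<'E'
from h import *
p,M,s=tool(); print(p,jaw(),s['q'],s['clock'])
print(wdelta((.465,-.336,.12)))
E
```

```text
[0.42550573 0.30005434 0.2529098 ] 0.07441327440773753 [-0.77159385  0.55295604  0.10881802  1.88957131 -0.08793659  0.70155677
 -0.53735336] 2.1333
[13.23356211 -0.81546389 63.73466215]
```

Request:
{"method": "apply_moves", "body": {
  "delta_pos": [
    [0,1.0,4],
    [0,2.0,8],
    [0,3.0,12],
    [0,3.5,16],
    [0,4.0,20],
    [0,4,24],
    [0,4,28],
    [0,4,32],
    [0,3.5,36],
    [0,3,40]
  ],
  "yaw": [0.12,0.24,0.36,0.48,0.6,0.72,0.84,0.96,1.08,1.2],
  "gripper": [100,100,100,100,100,100,100,100,100,100]
}}

```text
clock: 2.97
tool_pos: [0.4853, -0.0983, 0.2528]
eef_rot: [0.691, 0.154, -0.689, 0.154]
contact_force: [0.5, 0.1, 0.6]
opening: 1.003
```

```bash
python3 - <<'E'
from h import *
p,M,s=tool(); print(p,jaw(),s['q'],s['clock'])
a=-.14; g=np.array([.4572,-.3348])+.008*np.array([np.cos(a),np.sin(a)]); print(g)
print(wdelta((*g,.1)), 'yaw',jaw()-(a+np.pi/2-np.pi))
E
```

```text
[ 0.48528226 -0.09831552  0.25284521] -1.1308206087984476 [-0.14626504  0.55167459  0.40231961  1.96995196 -0.33464848  0.68155443
 -0.66618489] 2.9667
[ 0.46512173 -0.33591634]
[15.25037627 20.63671575 11.99060328] yaw 0.5799757179964491
```

Request:
{"method": "apply_moves", "body": {
  "delta_pos": [
    [1,3.4,2.0],
    [2,6.8,4.0],
    [3,10.2,6.0],
    [4,13.6,8.0],
    [6,17.0,10.0],
    [9,20.64,12.0],
    [12,20.64,12.0],
    [15,20.64,12.0],
    [15.3,20.64,12.0]
  ],
  "yaw": [0.12,0.24,0.36,0.48,0.58,0.58,0.58,0.58,0.58],
  "gripper": [100,100,100,100,90,80,75,75,75]
}}

```text
clock: 3.72
tool_pos: [0.4625, -0.3348, 0.0949]
eef_rot: [-0.704, 0.048, 0.707, 0.052]
contact_force: [-0.3, 0.5, -0.0]
opening: 0.751
```

```bash
python3 - <<'E'
from h import *
p,M,s=tool(); print(p,jaw(),s['q'],s['clock'],s['opening'])
t=snapshot('top'); sd=snapshot('side')
save(t[160:245,295:375],'m2t',scale=6); save(sd[190:310,255:385],'m2s',scale=5)
a=-.14; g=np.array([.4572,-.3348])+.008*np.array([np.cos(a),np.sin(a)]); 
print(wdelta((*g,.021)), 'yaw',jaw()-(a+np.pi/2-np.pi))
E
```

```text
[ 0.4624883  -0.33476713  0.0949011 ] -1.7124515581735504 [ 0.34937977  0.8877399   0.35037203  1.85914201 -0.58937382  0.5066881
 -0.60551965] 3.7167 0.7508971000434738
[ 7.78389189  0.10080632 -0.05035314] yaw 0.00021587293542335573
```

View pics/m2s.png

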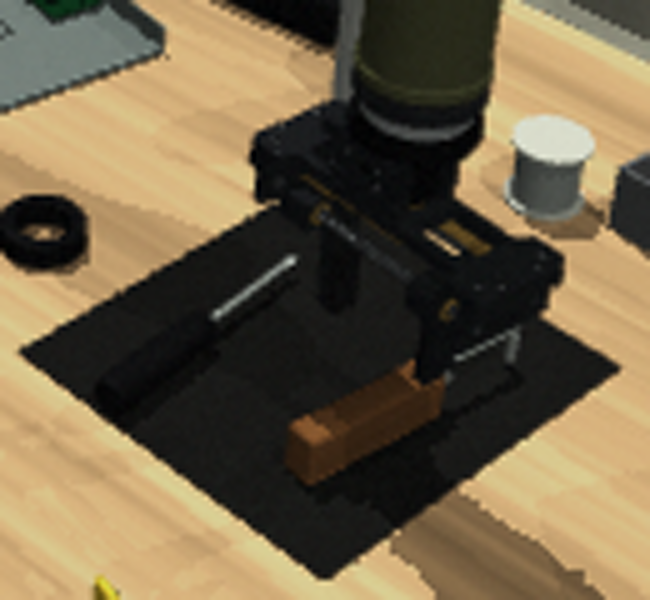

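View pics/m2t.png

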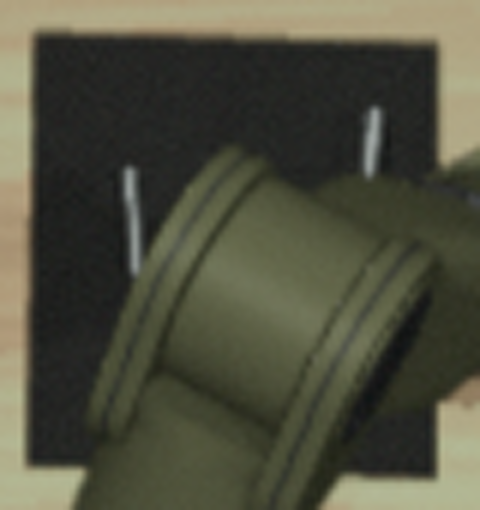

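The fingers straddle the handle (side crop: fingers at (335,280) and (435,345), handle between them). I descend and grip.

Request:
{"method": "apply_moves", "body": {
  "delta_pos": [
    [2,0.1,0],
    [4,0.1,0],
    [6,0.1,0],
    [7.3,0.1,0],
    [7.4,0.1,0],
    [7.4,0.1,0]
  ],
  "yaw": [0,0,0,0,0,0],
  "gripper": [75,75,75,75,75,75]
}}

```text
clock: 4.32
tool_pos: [0.4654, -0.3358, 0.0258]
eef_rot: [0.706, -0.048, -0.705, -0.05]
contact_force: [0.3, -0.5, 0.1]
opening: 0.752
```

Request:
{"method": "apply_moves", "body": {
  "delta_pos": [
    [0,0,0],
    [0,0,0],
    [0,0,0],
    [0,0,0],
    [0,0,0],
    [0,0,0],
    [0,0,0],
    [0,0,0]
  ],
  "yaw": [0,0,0,0,0,0,0,0],
  "gripper": [20,20,20,20,20,20,20,20],
  "force": 50
}}

```text
clock: 4.98
tool_pos: [0.4654, -0.3354, 0.0259]
eef_rot: [0.706, -0.048, -0.705, -0.05]
contact_force: [0.5, 1.5, 3.5]
opening: 0.266
```

Request:
{"method": "apply_moves", "body": {
  "delta_pos": [
    [-1,0,0],
    [-3,0,0],
    [-6,0,0],
    [-9,0,0],
    [-9,0,0]
  ],
  "yaw": [0,0,0,0,0],
  "gripper": [20,20,20,20,20]
}}

```text
clock: 5.4
tool_pos: [0.4671, -0.3384, 0.1211]
eef_rot: [0.708, -0.05, -0.702, -0.049]
contact_force: [-0.4, -0.5, -1.3]
opening: 0.266
```

```bash
python3 - <<'E'
from h import *
p,M,s=tool(); print(p,jaw(),s['q'],s['clock'],s['opening'])
sd=snapshot('side');snapshot('top')
save(sd[150:310,255:415],'m3s',scale=4)
print(wdelta((.6,-.08,.13)))
for c in('top','side'): print([(np.round(d['pixel'],1),round(d['score'],2)) for d in spot_point('puller_tip',c)][:3])
a=jaw()-np.pi/2+np.pi
print('expected tip', p+[.117*np.cos(a),.117*np.sin(a),.005-.021])
print(proj('top',p+[.117*np.cos(a),.117*np.sin(a),.005-.021]),proj('side',p+[.117*np.cos(a),.117*np.sin(a),.005-.021]))
E
```

```text
[ 0.4671048  -0.33836916  0.1211171 ] -1.7103566124325391 [ 0.33124725  0.85015757  0.38368222  1.84626532 -0.57538136  0.54878093
 -0.61583552] 5.4 0.26645119435691306
[ -1.18570416 -27.22110206  -9.7712373 ]
[(array([347.5, 269.2]), 0.66), (array([363.5, 176.4]), 0.5)]
[(array([275.6, 317.3]), 0.78), (array([246.8, 179. ]), 0.7), (array([200.4, 239.1]), 0.66)]
expected tip [ 0.58298288 -0.35453306  0.1051171 ]
[362.1310557  175.60810719] [361.94494544 236.93225902]
```

View pics/m3s.png

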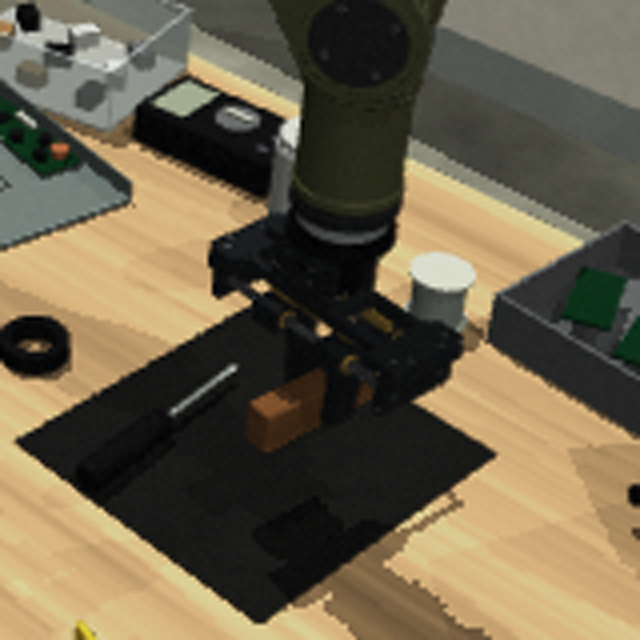

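```bash
python3 - <<'E'
from h import *
u=np.array([-.17,.985]); e=np.array([.618,.156]); h=e-.117*u; print(h, np.arctan2(u[1],u[0]))
print(wdelta((*h,.15)), 'yaw', jaw()-(np.arctan2(u[1],u[0])-np.pi/2))
E
```

```text
[0.63789  0.040755] 1.7417015195705992
[ -3.28212342 -39.61899885 -11.96335735] yaw -1.8802978335173601
```

Request:
{"method": "apply_moves", "body": {
  "delta_pos": [
    [-3,-1.0,0],
    [-6,-3.0,-0.5],
    [-7,-5.5,-1.5],
    [-7,-8.0,-2.5],
    [-7,-10.5,-3.2],
    [-7,-13,-4.0],
    [-7,-15.5,-4.8],
    [-7,-18,-5.5],
    [-7,-20.5,-6.3],
    [-7,-23,-7.0]
  ],
  "yaw": [-0.1,-0.22,-0.34,-0.46,-0.58,-0.7,-0.82,-0.94,-1.06,-1.18],
  "gripper": [20,20,20,20,20,20,20,20,20,20]
}}

```text
clock: 6.43
tool_pos: [0.5652, -0.1156, 0.1847]
eef_rot: [0.613, 0.356, -0.612, 0.351]
contact_force: [-0.5, 0.0, -2.1]
opening: 0.27
```

```bash
python3 - <<'E'
from h import *
u=np.array([-.17,.985]); e=np.array([.618,.156]); h=e-.117*u; p,M,s=tool(); print(p,s['q'],s['clock'])
print(wdelta((*h,.11)), 'yaw', jaw()-(np.arctan2(u[1],u[0])-np.pi/2))
E
```

```text
[ 0.56524004 -0.11562523  0.18466223] [ 0.02166721  0.72420034  0.1779826   1.78866739 -0.20435377  0.65006271
 -0.2038005 ] 6.4333
[  7.54255164  -1.48409586 -17.14583902] yaw -0.6942024214653058
```

Request:
{"method": "apply_moves", "body": {
  "delta_pos": [
    [0,-0.3,-2.5],
    [1,-0.6,-5],
    [2,-0.9,-8],
    [3,-1.2,-11],
    [4,-1.4,-14],
    [5.5,-1.5,-16],
    [7,-1.5,-17.1],
    [7.5,-1.5,-17.1],
    [7.5,-1.5,-17.1],
    [7.5,-1.5,-17.1]
  ],
  "yaw": [-0.12,-0.24,-0.36,-0.48,-0.6,-0.69,-0.69,-0.69,-0.69,-0.69],
  "gripper": [20,20,20,20,20,20,20,20,20,20]
}}

```text
clock: 7.27
tool_pos: [0.6364, 0.0384, 0.1096]
eef_rot: [0.457, 0.542, -0.457, 0.537]
contact_force: [0.2, -0.6, -1.8]
opening: 0.272
```

```bash
python3 - <<'E'
from h import *
p,M,s=tool(); print(p,jaw(),s['q'],s['clock'])
a=jaw()+np.pi/2
tip=p+[.117*np.cos(a),.117*np.sin(a),-.0209]; print('tip est',tip,proj('top',tip+[0,0,.03]),proj('side',tip))
t=snapshot('top'); sd=snapshot('side')
save(t[135:220,165:260],'e1t',scale=6); save(sd[150:215,210:300],'e1s',scale=7)
for c in('top','side'):
  for n in('puller_tip','spring_eye'): print(c,n,[(np.round(d['pixel'],1),round(d['score'],2)) for d in spot_point(n,c)][:3])
E
```

```text
[0.63638578 0.03840276 0.10957963] 0.16459993931828393 [-0.13708662  0.8884659   0.01282949  1.63419214 -0.02542732  0.62364251
  0.05629126] 7.2667
tip est [0.61721443 0.15382139 0.08867963] [220.90906582 168.41655923] [252.83217493 174.47048321]
top puller_tip [(array([222. , 168.6]), 0.64), (array([348.1, 270.7]), 0.52)]
top spring_eye [(array([220.5, 171.5]), 0.39), (array([287.7, 137.6]), 0.16)]
side puller_tip [(array([252.9, 173.5]), 0.79), (array([196.3, 237.3]), 0.72), (array([275.2, 317.5]), 0.69)]
side spring_eye [(array([256.9, 182.9]), 0.41), (array([293.1, 255.6]), 0.4)]
```

View pics/e1t.png

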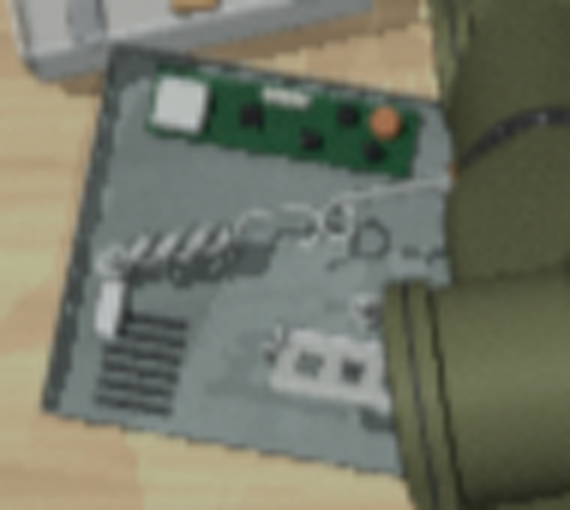

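View pics/e1s.png

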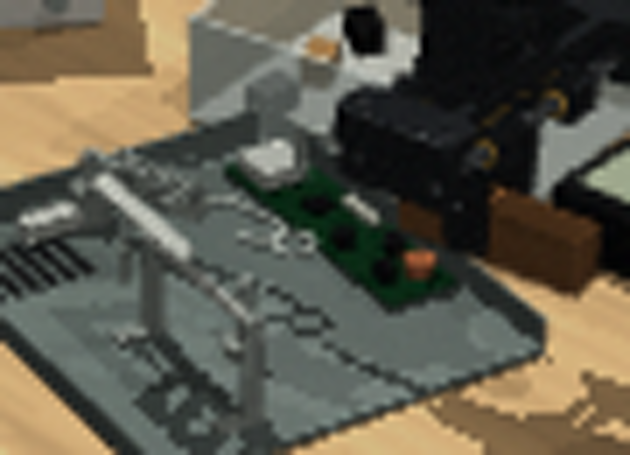

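```bash
python3 - <<'E'
from h import *
from scipy.optimize import least_squares
pv=atz('top',(184,178.3),.045); print(pv)
for c,px in (('top',(220.9,171.4)),('top',(220.5,171.5)),('side',(252.0,183.9)),('side',(256.9,182.9))):
    e=atz(c,px,.045); print(c,np.round(e,4),np.linalg.norm(e-pv))
t=snapshot('top'); sd=snapshot('side')
print('tip px along rod');save(t[160:185,195:245],'e2t',scale=14); save(sd[165:195,235:275],'e2s',scale=16)
E
```

```text
[0.5961695  0.29755152 0.045     ]
top [0.6195 0.1595 0.045 ] 0.13998819451201328
top [0.6191 0.161  0.045 ] 0.13845104774030192
side [0.6184 0.1584 0.045 ] 0.14092055754680108
side [0.6369 0.1509 0.045 ] 0.15217264937186026
tip px along rod
```

View pics/e2t.png

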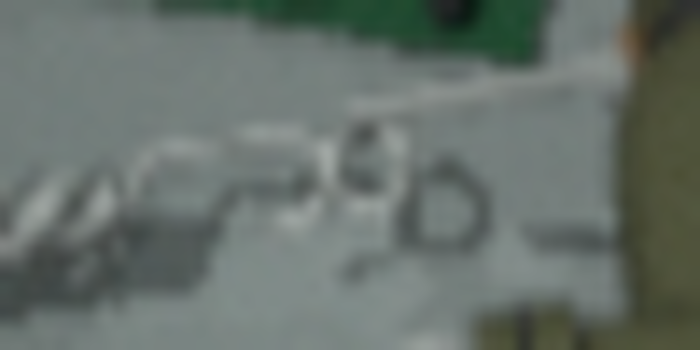

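View pics/e2s.png

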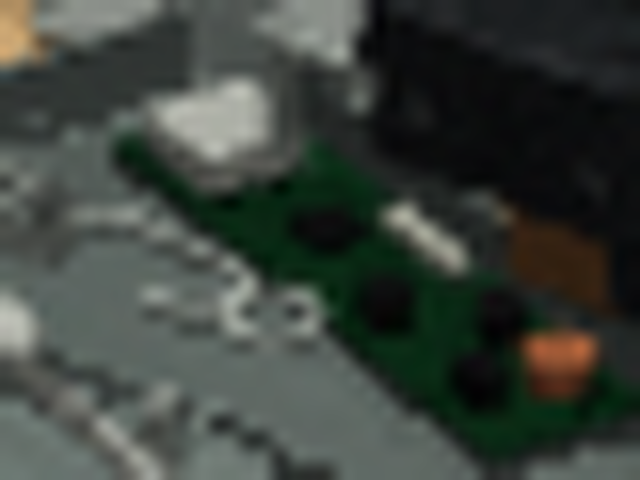

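```bash
cat >> h.py <<'E'
L=.117
def tipest():
    p,M,s=tool(); a=jaw()+np.pi/2
    return p+np.array([L*np.cos(a),L*np.sin(a),-.0209])
E
python3 - <<'E'
from h import *
p,M,s=tool(); print(p,jaw(),s['clock'])
tip=tipest(); print('tip est',tip,'corner px',proj('top',tip+[0,0,.0295]),'tip px',proj('top',tip),proj('side',tip))
a=jaw()+np.pi/2
print('rod end',proj('top',tip+[.0035*np.cos(a),.0035*np.sin(a),.0295]))
print('eye side',atz('side',(253.4,184.0),.045),'eye top',atz('top',(220.7,171.3),.045))
E
```

```text
[0.63770595 0.04003434 0.11097807] 0.16604622381806 7.6667
tip est [0.61836769 0.15542511 0.09007807] corner px [220.43852903 168.06328194] tip px [221.07107185 169.5264745 ] [252.75806911 173.87342102]
rod end [219.4772288  168.24171134]
eye side [0.62173955 0.1543129  0.045     ] eye top [0.61986621 0.16025987 0.045     ]
```

```bash
python3 - <<'E'
from h import *
print(atz('top',(220.5,166.9),.1196),atz('top',(220.5,167.3),.1196))
print('net tip', atz('top',(222.,168.6),.09), atz('side',(252.9,173.5),.09))
E
```

```text
[0.62259003 0.15515454 0.1196    ] [0.62113495 0.15517127 0.1196    ]
net tip [0.62173915 0.15200431 0.09      ] [0.62073559 0.15708922 0.09      ]
```

Request:
{"method": "apply_moves", "body": {
  "delta_pos": [
    [1.5,-0.07,-0.2],
    [2.8,-0.07,-0.2],
    [3.5,-0.07,-0.2],
    [3.5,-0.07,-0.2],
    [3.5,-0.07,-0.2]
  ],
  "yaw": [0,0,0,0,0],
  "gripper": [20,20,20,20,20]
}}

```text
clock: 8.08
tool_pos: [0.6362, 0.042, 0.0753]
eef_rot: [0.458, 0.542, -0.456, 0.538]
contact_force: [-0.5, -0.8, -1.4]
opening: 0.266
```

```bash
python3 - <<'E'
from h import *
t=snapshot('top'); sd=snapshot('side')
save(t[160:185,195:245],'e3t',scale=14); save(sd[165:195,235:275],'e3s',scale=16)
for c in('top','side'):
  for n in('puller_tip','spring_eye'): print(c,n,[(np.round(d['pixel'],1),round(d['score'],2)) for d in spot_point(n,c)][:3])
tip=tipest(); print('tip est',tip,'corner px',proj('top',tip+[0,0,.0295]),'tip px',proj('top',tip),proj('side',tip))
print(get_state()['clock'])
E
```

```text
top puller_tip [(array([350. , 267.7]), 0.54), (array([221.2, 172.4]), 0.49)]
top spring_eye [(array([221.4, 171.6]), 0.61)]
side puller_tip [(array([275.3, 316. ]), 0.97), (array([256.4, 180.8]), 0.76), (array([202.9, 238.8]), 0.67)]
side spring_eye [(array([252.9, 181.9]), 0.7), (array([256.7, 185.3]), 0.6), (array([360.5, 227.1]), 0.32)]
tip est [0.61763034 0.15752488 0.05560308] corner px [220.6036561  169.97876395] tip px [221.22123428 171.38190857] [252.06570711 181.65628072]
8.3833
```

View pics/e3t.png

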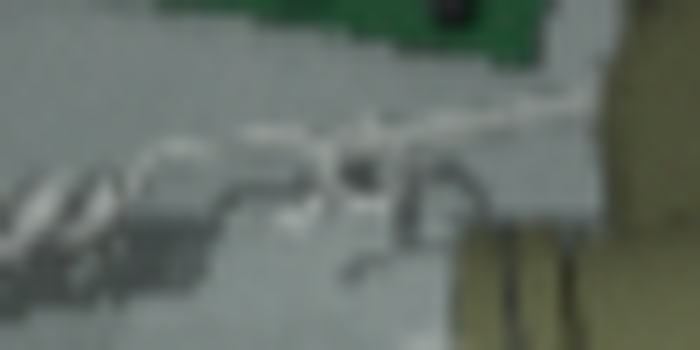

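View pics/e3s.png

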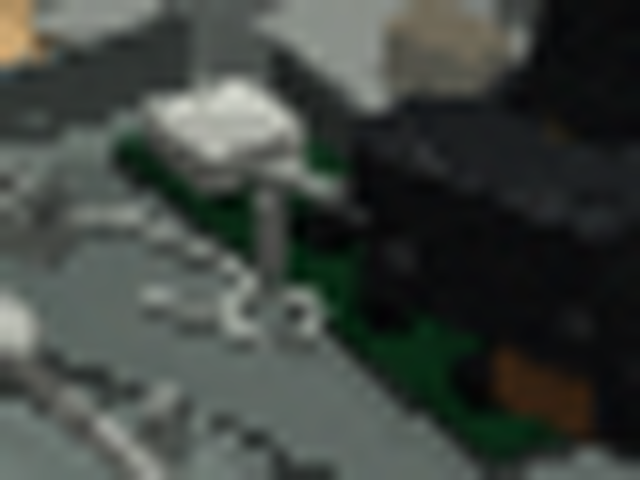

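```bash
python3 - <<'E'
from h import *
E=atz('side',(253.47,184.0),.045)
for y in(181.9,182.3,182.7): 
    T=atz('side',(251.4,y),.0556); print(T,'eye-tip',E-T)
Tt=proj('top',tipest())
a=jaw()+np.pi/2
print(jaw())
# perpendicular offset via top: rod line observed
P1=atz('top',(195+590/14-.5,160+98/14-.5),.085);P2=atz('top',(195+400/14-.5,160+132/14-.5),.085)
Et=atz('top',(220.75,171.5),.045); d=(P2-P1)/np.linalg.norm(P2-P1); v=Et-P1; print('rod dir',np.arctan2(d[1],d[0]),'perp',d[0]*v[1]-d[1]*v[0]); print(Et,P1,P2)
p,M,s=tool();print(p,M.T@np.array([.003,-.003,0]))
E
```

```text
[0.61459561 0.15797963 0.0556    ] eye-tip [ 0.00733689 -0.00384535 -0.0106    ]
[0.61261488 0.15594795 0.0556    ] eye-tip [ 0.00931762 -0.00181366 -0.0106    ]
[0.61063923 0.15392147 0.0556    ] eye-tip [ 0.01129327  0.00021282 -0.0106    ]
0.1660753220816566
rod dir 1.730221425829805 perp 0.0003825422563139575
[0.61910413 0.16008167 0.045     ] [0.62936065 0.09870297 0.085     ] [0.62135944 0.14846497 0.085     ]
[0.63697195 0.04213466 0.07650308] [-2.04964224e-05  2.46278453e-03  3.45460160e-03]
```

```bash
cat > ov.py <<'E'
from h import *
def overlay(sd,name,e,crop,sc,c='side',u=None,extra=[]):
    l,t,w,h=crop
    im=cv2.resize(sd[t:t+h,l:l+w,::-1],None,fx=sc,fy=sc,interpolation=cv2.INTER_CUBIC).copy()
    def P(X): q=proj(c,X); return tuple(int(round(v)) for v in ((q[0]-l+.5)*sc,(q[1]-t+.5)*sc))
    for rr,col in((.0085,(0,0,255)),(.0135,(0,255,255))):
        pts=[P(e+rr*np.array([np.cos(a),np.sin(a),0])) for a in np.linspace(0,6.28,40)]
        cv2.polylines(im,[np.array(pts)],True,col,1)
    tp=tipest(); cv2.line(im,P(tp),P(tp+[0,0,.0295]),(255,0,255),1)
    cv2.imwrite('pics/'+name+'.png',im)
E
python3 - <<'E'
from ov import *
t=snapshot('top'); sd=snapshot('side')
e=np.array([.6185,.158,.045])
overlay(sd,'o1s',e,(235,165,40,30),18,'side'); overlay(t,'o1t',e,(200,160,40,25),18,'top')
E
```

```text
(no output)
```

View pics/o1s.png

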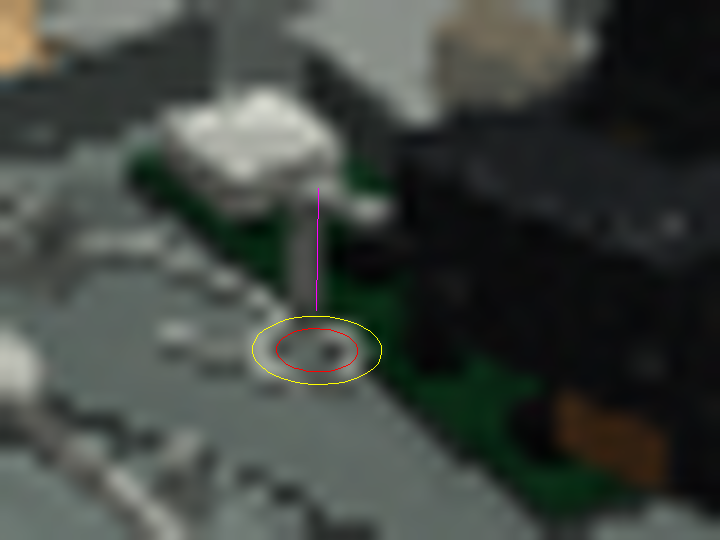

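View pics/o1t.png

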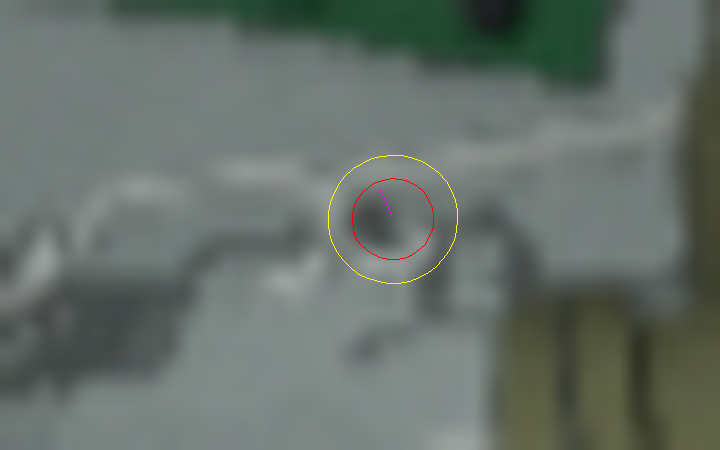

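With the half-pixel convention taken out, both overlays put the tip axis within about 1–2 mm of the eye's centre (side (305,350), top (383,215) in the crops). I insert it and watch the force.

Request:
{"method": "apply_moves", "body": {
  "delta_pos": [
    [0.5,0,0],
    [1.0,0,0],
    [1.5,0,0],
    [2.0,0,0],
    [2.1,0,0],
    [2.1,0,0]
  ],
  "yaw": [0,0,0,0,0,0],
  "gripper": [20,20,20,20,20,20],
  "force": 58
}}

```text
clock: 8.98
tool_pos: [0.6363, 0.0422, 0.0545]
eef_rot: [0.458, 0.542, -0.456, 0.538]
contact_force: [-0.4, 0.1, -2.2]
opening: 0.269
```

```bash
python3 - <<'E'
from ov import *
t=snapshot('top'); sd=snapshot('side')
e=np.array([.6185,.158,.045]); print(tool()[0],tipest(),get_state()['contact_force'],get_state()['clock'])
overlay(sd,'o2s',e,(235,165,40,30),18,'side'); overlay(t,'o2t',e,(200,160,40,25),18,'top')
pv=np.array([.5943,.2969]);po=np.array([.5628,.14]); u=(po-pv)/np.linalg.norm(po-pv)
v=e[:2]-pv; print(np.linalg.norm(v), np.arctan2(v[1],v[0])-np.arctan2(u[1],u[0]))
E
```

```text
[0.63680883 0.04222088 0.05522838] [0.61747084 0.1576117  0.03432838] [ 0.44848817  0.24484972 -1.70768762] 9.0833
0.14099237568038916 0.3706254811998895
```

View pics/o2s.png

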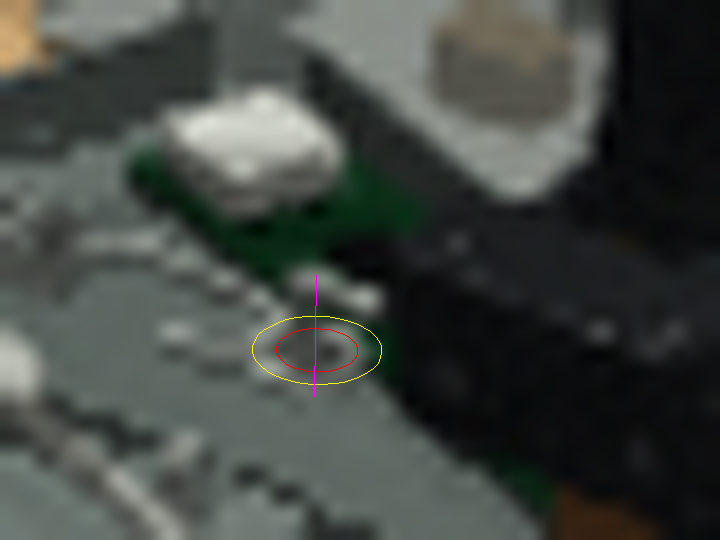

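The tip is in the eye with no vertical force. I pull outward along the spring's current line.

Request:
{"method": "apply_moves", "body": {
  "delta_pos": [
    [0,0,0.7],
    [0,0,1.4],
    [0,0,2.2],
    [0,0,3.0],
    [0,0,3.8],
    [0,0,4.0],
    [0,0,4.0]
  ],
  "yaw": [0,0,0,0,0,0,0],
  "gripper": [20,20,20,20,20,20,20]
}}

```text
clock: 9.67
tool_pos: [0.6435, 0.0025, 0.055]
eef_rot: [0.459, 0.541, -0.455, 0.538]
contact_force: [-1.3, 5.8, -1.1]
opening: 0.264
```

```bash
python3 - <<'E'
from ov import *
t=snapshot('top'); sd=snapshot('side'); p,M,s=tool()
print(p,tipest(),s['contact_force'],s['moment'],s['clock'],M.T@s['contact_force'])
save(t[135:220,165:260],'p1t',scale=6); save(sd[150:215,210:300],'p1s',scale=7)
E
```

```text
[0.64342012 0.00393246 0.05500372] [0.6240426  0.11931665 0.03410372] [-1.18894865  5.24969978 -1.42382948] [ 1.09240212  0.19397221 -0.01833539] 9.7667 [ 1.46642571 -0.30320603 -5.36263916]
```

View pics/p1t.png

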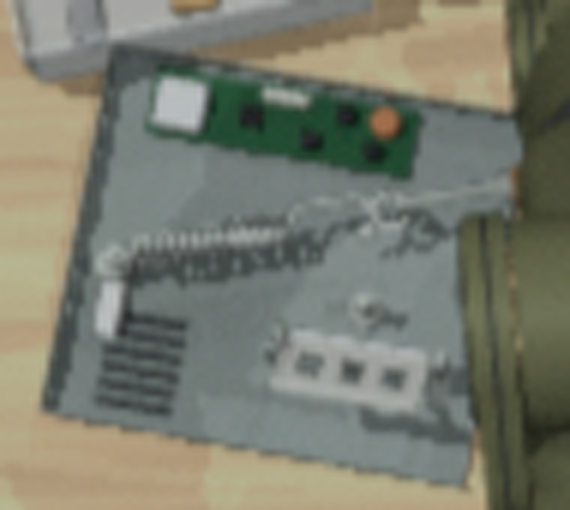

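View pics/p1s.png

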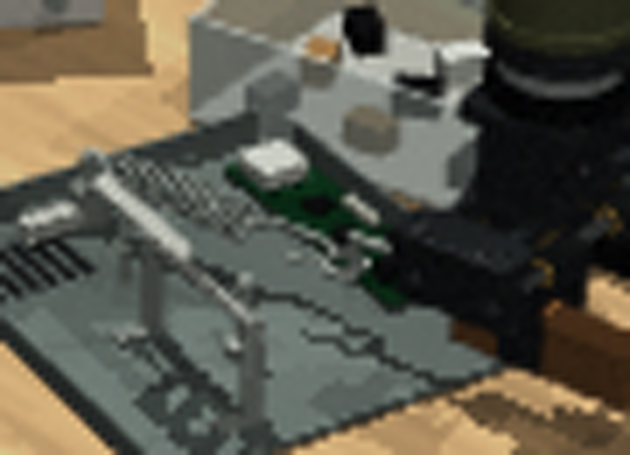

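The spring is hooked and stretched: 5.4 N means about 32 mm, which agrees with the kinematics. I pull another 31 mm.

Request:
{"method": "apply_moves", "body": {
  "delta_pos": [
    [0,0,0.8],
    [0,0,1.6],
    [0,0,2.4],
    [0,0,3.1],
    [0,0,3.1],
    [0,0,3.1],
    [0,0,3.1]
  ],
  "yaw": [0,0,0,0,0,0,0],
  "gripper": [20,20,20,20,20,20,20]
}}

```text
clock: 10.35
tool_pos: [0.648, -0.023, 0.0545]
eef_rot: [0.459, 0.544, -0.453, 0.537]
contact_force: [-1.9, 8.6, -2.1]
opening: 0.263
```

```bash
python3 - <<'E'
from h import *
p,M,s=tool()
print(p,s['contact_force'],s['moment'],s['clock'],M.T@s['contact_force'])
pv=np.array([.5943,.2969]);po=np.array([.5628,.14]); th0=np.arctan2(*(p[:2]-pv)[::-1]); r0=np.linalg.norm(p[:2]-pv); th1=np.arctan2(*(po-pv)[::-1]); print(r0,th0,th1,jaw()-np.pi/2)
for r in (.328,):
  for f in np.linspace(0,1.05,9):
    th=th0+f*(th1-th0); X=pv+r*np.array([np.cos(th),np.sin(th)]); print(np.round(M.T@(np.array([*X,.0555])-p)*100,2), round(-f*(th1-th0),3))
E
```

```text
[ 0.64800484 -0.02296607  0.05450278] [-1.85361731  8.61379953 -2.10723831] [ 1.71835412  0.25264823 -0.01925128] 10.35 [ 2.21901656 -0.38321971 -8.77513538]
0.32434320079241924 -1.4044499288365284 -1.768927180629911 -1.4024489567750456
[-0.1  -0.    0.36] 0.0
[-0.1  -1.57  0.32] 0.048
[-0.1  -3.13  0.21] 0.096
[-0.1  -4.69  0.02] 0.144
[-0.09 -6.24 -0.25] 0.191
[-0.09 -7.77 -0.58] 0.239
[-0.08 -9.28 -1.  ] 0.287
[ -0.08 -10.78  -1.48] 0.335
[ -0.07 -12.24  -2.03] 0.383
```

Request:
{"method": "apply_moves", "body": {
  "delta_pos": [
    [-0.1,-0.8,0.35],
    [-0.1,-2.3,0.3],
    [-0.1,-3.9,0.15],
    [-0.1,-5.5,-0.1],
    [-0.1,-7.0,-0.4],
    [-0.1,-8.5,-0.8],
    [-0.1,-9.8,-1.15],
    [-0.1,-10.9,-1.5],
    [-0.1,-11.6,-1.75],
    [-0.1,-11.6,-1.75]
  ],
  "yaw": [0.03,0.07,0.12,0.17,0.215,0.26,0.3,0.34,0.365,0.365],
  "gripper": [20,20,20,20,20,20,20,20,20,20]
}}

```text
clock: 11.18
tool_pos: [0.5299, -0.022, 0.0558]
eef_rot: [0.549, 0.454, -0.543, 0.444]
contact_force: [1.9, 8.4, -4.3]
opening: 0.27
```

```bash
python3 - <<'E'
from h import *
t=snapshot('top'); sd=snapshot('side'); p,M,s=tool()
print(p,jaw()-np.pi/2,s['contact_force'],s['moment'],s['clock'],M.T@s['contact_force'])
pv=np.array([.5943,.2969]); d=p[:2]-pv; print(np.linalg.norm(d),np.arctan2(d[1],d[0]))
save(t[135:220,165:260],'p2t',scale=6); save(sd[150:215,210:300],'p2s',scale=7)
E
```

```text
[ 0.53182846 -0.02227406  0.05587863] -1.7638100068143865 [ 1.28212074  8.83250292 -3.78242211] [ 1.48353695 -0.24476885  0.0406628 ] 11.2833 [ 3.91781884 -0.42266317 -8.85639372]
0.32523033550224667 -1.7640815760342643
```

View pics/p2t.png

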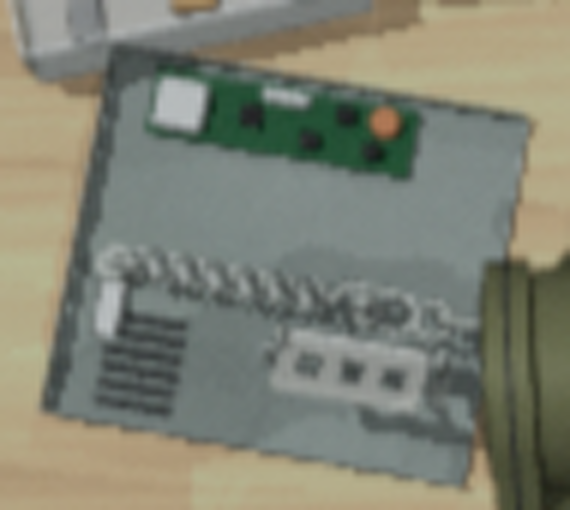

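View pics/p2s.png

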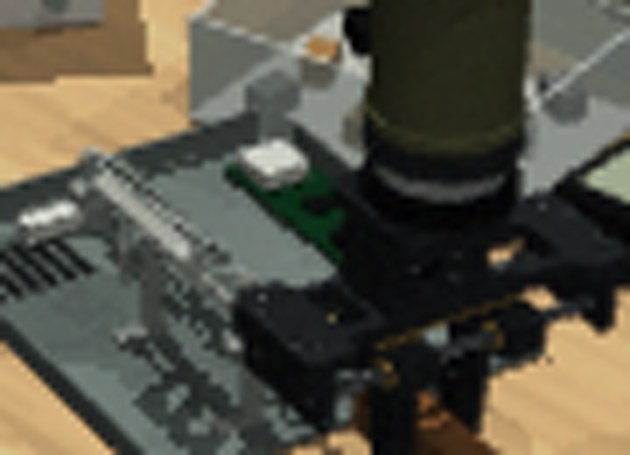

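Request:
{"method": "apply_moves", "body": {
  "delta_pos": [
    [0,0,-0.6],
    [0,0,-1.2],
    [0,0,-1.8],
    [0,0,-2.2],
    [0,0,-2.5],
    [0,0,-2.5]
  ],
  "yaw": [0,0,0,0,0,0],
  "gripper": [20,20,20,20,20,20]
}}

```text
clock: 11.78
tool_pos: [0.5378, 0.0034, 0.0564]
eef_rot: [0.549, 0.454, -0.541, 0.446]
contact_force: [0.9, 5.6, -3.1]
opening: 0.267
```

```bash
python3 - <<'E'
from h import *
p,M,s=tool()
print(p,jaw()-np.pi/2,s['clock'],M.T@s['contact_force'])
pv=np.array([.5943,.2969]); d=p[:2]-pv; print(np.linalg.norm(d),np.arctan2(d[1],d[0]))
E
```

```text
[0.53775116 0.00344401 0.05637944] -1.7617651130927623 11.7833 [ 3.21281097 -0.12891833 -5.6227805 ]
0.2988547994539421 -1.7611624826616876
```

Request:
{"method": "apply_moves", "body": {
  "delta_pos": [
    [0,0,-0.2],
    [0,0,-0.4],
    [0,0,-0.5],
    [0,0,-0.5],
    [0,0,-0.5]
  ],
  "yaw": [0,0,0,0,0],
  "gripper": [20,20,20,20,20]
}}

```text
clock: 12.2
tool_pos: [0.5386, 0.0074, 0.0565]
eef_rot: [0.549, 0.454, -0.542, 0.446]
contact_force: [0.4, 1.0, -1.7]
opening: 0.265
```

```bash
python3 - <<'E'
from h import *
p,M,s=tool()
print(p,jaw()-np.pi/2,s['clock'],M.T@s['contact_force'])
pv=np.array([.5943,.2969]); d=p[:2]-pv; print(np.linalg.norm(d),np.arctan2(d[1],d[0]))
t=snapshot('top'); sd=snapshot('side')
save(t[165:210,175:255],'p3t',scale=9); save(sd[150:215,210:300],'p3s',scale=7)
E
```

```text
[0.53862185 0.00739853 0.05652742] -1.7627081855338365 12.2 [ 1.76430949  0.16399191 -1.03077421]
0.2948069861114057 -1.7608005684012022
```

View pics/p3t.png

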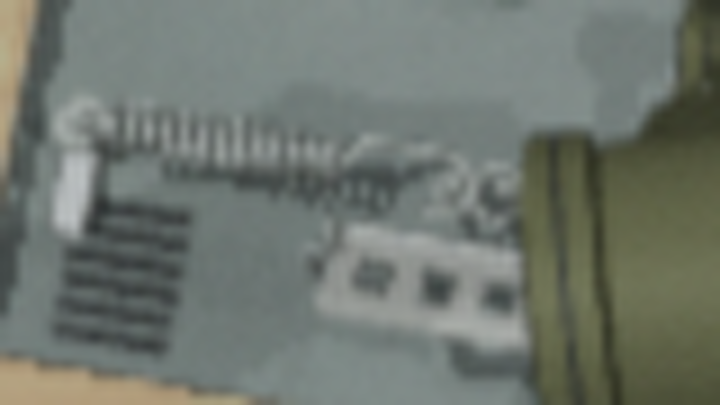

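The force fell from 5.6 to 1.0 N within 4 mm, so the hook bears on the post. I centre the tip in the eye and lift it straight out.

Request:
{"method": "apply_moves", "body": {
  "delta_pos": [
    [0,0,-0.15],
    [0,0,-0.2],
    [0,0,-0.2],
    [0,0,-0.2]
  ],
  "yaw": [0,0,0,0],
  "gripper": [20,20,20,20]
}}

```text
clock: 12.63
tool_pos: [0.539, 0.0097, 0.0565]
eef_rot: [0.549, 0.454, -0.542, 0.446]
contact_force: [-0.4, 0.1, -2.9]
opening: 0.264
```

```bash
python3 - <<'E'
from h import *
p,M,s=tool()
print(p,jaw()-np.pi/2,s['clock'],M.T@s['contact_force'])
E
```

```text
[0.53903283 0.00969374 0.05653205] -1.7624250483797974 12.6333 [ 2.90572057 -0.44847788  0.00678771]
```

Free of lateral force. I lift gently.

Request:
{"method": "apply_moves", "body": {
  "delta_pos": [
    [-0.4,0,0],
    [-0.8,0,0],
    [-1.3,0,0],
    [-1.8,0,0],
    [-2.3,0,0],
    [-2.8,0,0],
    [-3.2,0,0],
    [-3.2,0,0]
  ],
  "yaw": [0,0,0,0,0,0,0,0],
  "gripper": [20,20,20,20,20,20,20,20]
}}

```text
clock: 13.3
tool_pos: [0.5395, 0.0092, 0.0895]
eef_rot: [0.55, 0.453, -0.541, 0.446]
contact_force: [0.5, 0.7, -1.7]
opening: 0.267
```

```bash
python3 - <<'E'
from h import *
p,M,s=tool()
print(p,jaw()-np.pi/2,s['clock'],M.T@s['contact_force'])
t=snapshot('top'); sd=snapshot('side')
save(t[165:210,175:255],'p4t',scale=9); save(sd[150:215,210:300],'p4s',scale=7)
E
```

```text
[0.53947754 0.00918314 0.08950768] -1.7624933809951504 13.3 [ 1.69840818  0.368232   -0.73520269]
```

View pics/p4t.png

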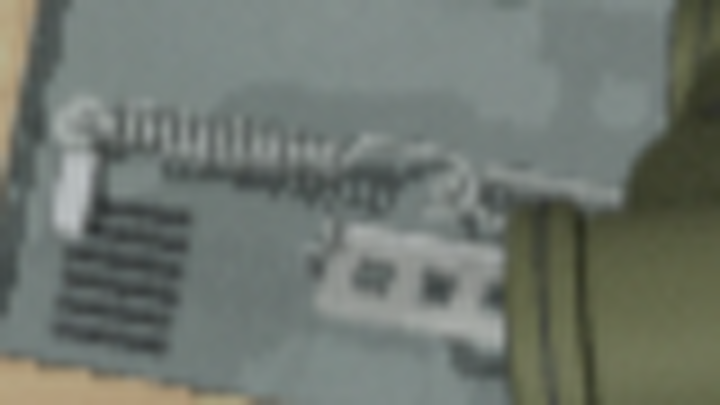

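View pics/p4s.png

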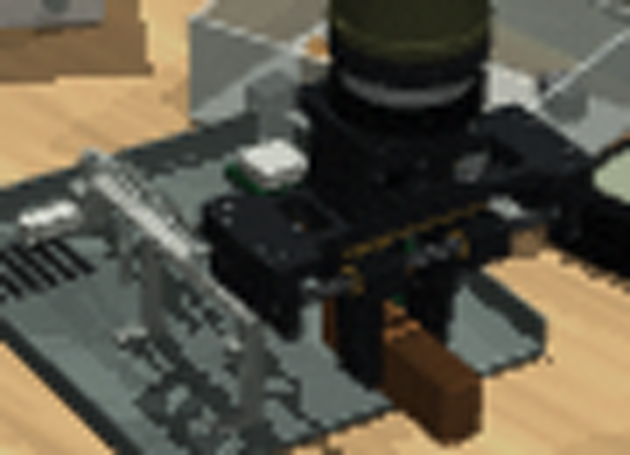

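The hook stays hung (coil end unchanged at crop (430,190)) and the rod is clear above the eye. I carry the puller back to the mat.

```bash
python3 - <<'E'
from h import *
print(wdelta((.4654,-.3354,.08)),jaw()+1.71)
E
```

```text
[ 0.32261331 -0.6667667  35.2453989 ] 1.518460465024722
```

Request:
{"method": "apply_moves", "body": {
  "delta_pos": [
    [-4,0,1],
    [-8,0,3],
    [-10,0,6.5],
    [-10,0,10],
    [-10,-0.2,14],
    [-10,-0.3,18],
    [-9,-0.4,22],
    [-8,-0.5,26],
    [-7,-0.6,30],
    [-6,-0.7,33]
  ],
  "yaw": [0.05,0.17,0.29,0.41,0.53,0.65,0.77,0.89,1.01,1.13],
  "gripper": [20,20,20,20,20,20,20,20,20,20]
}}

```text
clock: 14.23
tool_pos: [0.4676, -0.3182, 0.143]
eef_rot: [0.703, 0.09, -0.701, 0.08]
contact_force: [0.3, -0.6, -2.3]
opening: 0.269
```

```bash
python3 - <<'E'
from h import *
print(tool()[0],wdelta((.4654,-.3354,.0262)),jaw()+1.71)
E
```

```text
[ 0.46758041 -0.31817575  0.14304066] [11.65924892  1.77151872  0.67477529] 0.37962777255256674
```

Request:
{"method": "apply_moves", "body": {
  "delta_pos": [
    [1,0.8,0.4],
    [3,1.77,0.67],
    [6,1.77,0.67],
    [8.5,1.77,0.67],
    [10,1.77,0.67],
    [10,1.77,0.67],
    [10,1.77,0.67]
  ],
  "yaw": [0.12,0.24,0.35,0.38,0.38,0.38,0.38],
  "gripper": [20,20,20,20,20,20,20]
}}

```text
clock: 14.82
tool_pos: [0.4649, -0.3351, 0.0421]
eef_rot: [-0.705, 0.044, 0.706, 0.055]
contact_force: [-0.4, -0.3, -1.0]
opening: 0.267
```

```bash
python3 - <<'E'
from h import *
print(tool()[0],wdelta((.4654,-.3354,.0262)),jaw()+1.71)
sd=snapshot('side'); save(sd[190:310,255:385],'q1s',scale=5)
E
```

```text
[ 0.46487693 -0.33512654  0.04207906] [ 1.58730224  0.04334418 -0.05935772] -0.00031128157202608975
```

View pics/q1s.png

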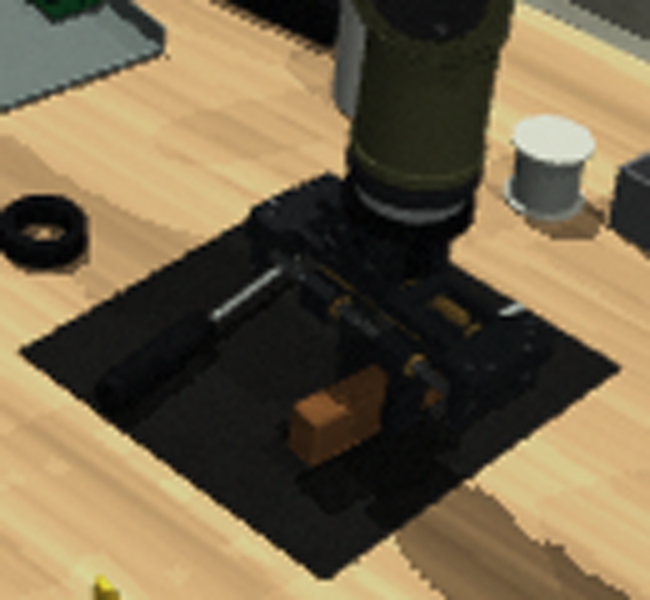

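Request:
{"method": "apply_moves", "body": {
  "delta_pos": [
    [0.5,0,0],
    [1.0,0,0],
    [1.4,0,0],
    [1.6,0,0],
    [1.6,0,0],
    [1.6,0,0]
  ],
  "yaw": [0,0,0,0,0,0],
  "gripper": [20,20,20,20,20,20]
}}

```text
clock: 15.37
tool_pos: [0.4655, -0.3356, 0.0271]
eef_rot: [0.706, -0.045, -0.705, -0.054]
contact_force: [-1.4, 0.3, -2.0]
opening: 0.264
```

Request:
{"method": "apply_moves", "body": {
  "delta_pos": [
    [0,0,0],
    [0,0,0],
    [0,0,0],
    [0,0,0],
    [0,0,0],
    [0,0,0]
  ],
  "yaw": [0,0,0,0,0,0],
  "gripper": [35,50,65,75,75,75]
}}

```text
clock: 15.87
tool_pos: [0.4656, -0.3356, 0.0272]
eef_rot: [0.706, -0.045, -0.705, -0.054]
contact_force: [0.1, 0.7, 0.3]
opening: 0.699
```

Request:
{"method": "apply_moves", "body": {
  "delta_pos": [
    [-1.5,0,0],
    [-4,0,0],
    [-8,0,0],
    [-12,0,0],
    [-14,0,0]
  ],
  "yaw": [0,0,0,0,0],
  "gripper": [75,75,75,75,75]
}}

```text
clock: 16.28
tool_pos: [0.4662, -0.339, 0.1713]
eef_rot: [0.707, -0.046, -0.704, -0.053]
contact_force: [0.3, -0.3, -0.1]
opening: 0.752
```

```bash
python3 - <<'E'
from h import *
p,M,s=tool(); print(p,s['q'],s['clock'])
sd=snapshot('side'); save(sd,'q2s',scale=1.5); save(sd[220:310,255:385],'q2c',scale=6)
E
```

```text
[ 0.46622004 -0.33901293  0.17129941] [ 0.2946951   0.7862828   0.46192079  1.81069412 -0.54721778  0.67687384
 -0.63415994] 16.2833
```

View pics/q2c.png

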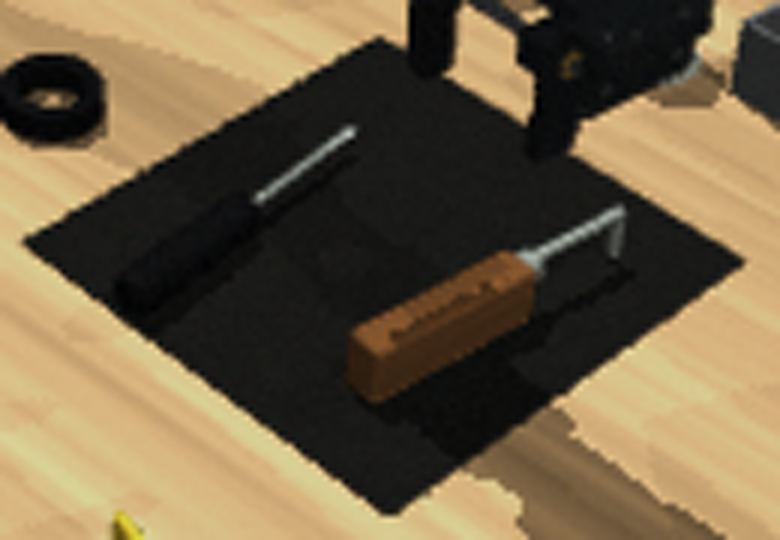

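View pics/q2s.png

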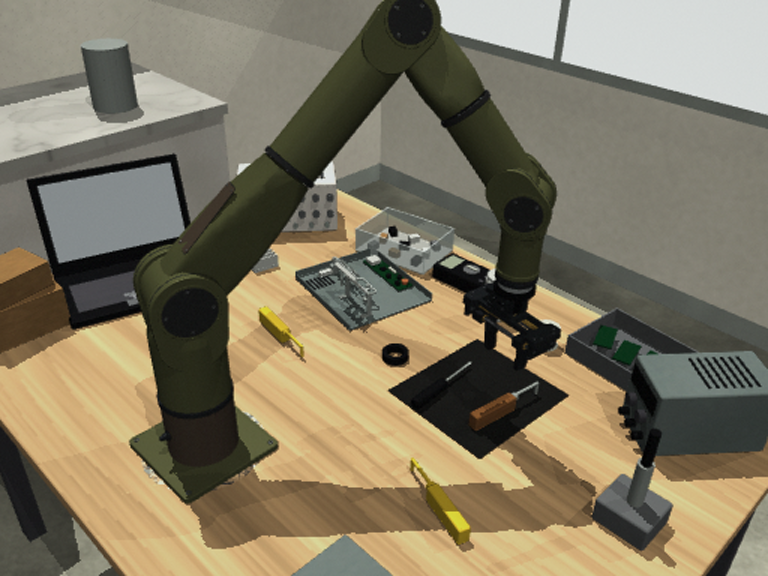

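The puller lies flat on the mat and is let go (side crop: handle (440,330), tip (615,245)), and the guard is still open. I go round behind the guard with closed fingers.

```bash
python3 - <<'E'
from h import *
h=np.array([.5334,.1459]); cx=np.array([np.cos(.198),-np.sin(.198)])
s0=h-.08*cx; print(s0, wdelta((*s0,.18)), jaw()+1.769)
t=snapshot('top'); save(t[135:220,165:260],'g0t',scale=6)
E
```

```text
[0.45496304 0.1616367 ] [ -0.29748796 -49.51657014   8.23342329] 0.05806410556584218
```

View pics/g0t.png

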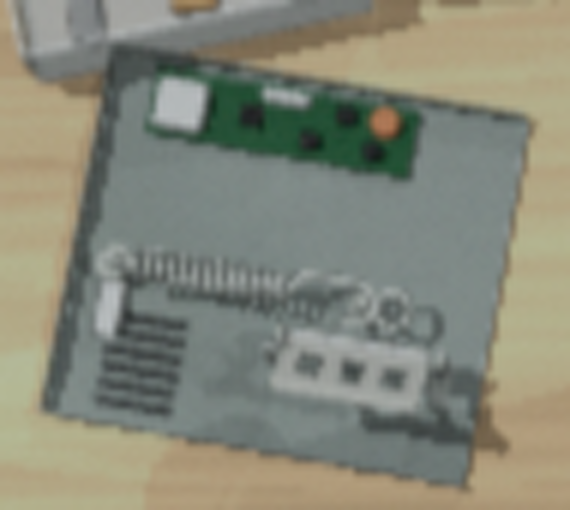

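The hook is hung: in the crop the post shows inside the hook's round at about (365,300) and the eye is beyond it at (392,308). The guard is still open at (350,370).

Request:
{"method": "apply_moves", "body": {
  "delta_pos": [
    [-0.5,-4,0.4],
    [-1,-8,0.8],
    [-1,-12,1.2],
    [-1,-16,1.6],
    [-1,-20,2.2],
    [-1,-24,3.0],
    [-1,-28,3.8],
    [-1,-32,4.6],
    [-1,-36,5.4],
    [-1,-40,6.2]
  ],
  "yaw": [0.05,0.06,0.06,0.06,0.06,0.06,0.06,0.06,0.06,0.06],
  "gripper": [60,40,20,0,0,0,0,0,0,0],
  "force": 20
}}

```text
clock: 17.22
tool_pos: [0.46, 0.0672, 0.1835]
eef_rot: [0.705, -0.068, -0.702, -0.074]
contact_force: [1.2, -0.0, 0.5]
opening: 0.018
```

```bash
python3 - <<'E'
from h import *
h=np.array([.5334,.1459]); cx=np.array([np.cos(.198),-np.sin(.198)])
s0=h-.08*cx; p,M,s=tool(); print(p,s['q'],s['opening'],s['clock'], wdelta((*s0,.106)), jaw()+1.769)
E
```

```text
[0.4600283  0.06716178 0.18348225] [-0.56799106  0.67482681  0.54032028  2.13392955 -0.72930316  0.51496336
 -1.24177415] 0.018204981484975836 17.2167 [ 7.82047751 -9.08940966  2.40196708] -0.0015624264292679602
```

Request:
{"method": "apply_moves", "body": {
  "delta_pos": [
    [0,-4,1.1],
    [0,-8,2.2],
    [0.5,-9.1,2.4],
    [3,-9.1,2.4],
    [6,-9.1,2.4],
    [7.5,-9.1,2.4],
    [7.5,-9.1,2.4]
  ],
  "yaw": [0,0,0,0,0,0,0],
  "gripper": [0,0,0,0,0,0,0]
}}

```text
clock: 17.8
tool_pos: [0.4527, 0.1611, 0.106]
eef_rot: [-0.703, 0.068, 0.704, 0.073]
contact_force: [0.9, 0.3, 0.4]
opening: 0.003
```

```bash
python3 - <<'E'
from h import *
h=np.array([.5334,.1459]); cx=np.array([np.cos(.198),-np.sin(.198)])
p,M,s=tool(); print(p,s['contact_force'],s['clock'], wdelta((*(h+.04*cx),.106)))
sd=snapshot('side'); save(sd[130:215,190:300],'g1s',scale=6)
E
```

```text
[0.45267567 0.16106903 0.10599859] [0.86670711 0.28639606 0.35631836] 17.8 [ -0.02491064  -0.12221375 -12.21287987]
```

View pics/g1s.png

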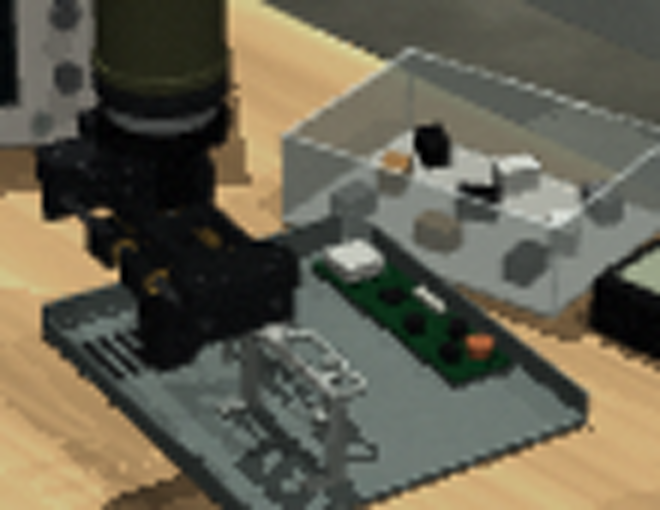

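Request:
{"method": "apply_moves", "body": {
  "delta_pos": [
    [0,0,-1.2],
    [0,0,-2.4],
    [0,0,-3.6],
    [0,0,-4.8],
    [0,0,-6.0],
    [0,0,-7.2],
    [0,0,-8.4]
  ],
  "yaw": [0,0,0,0,0,0,0],
  "gripper": [0,0,0,0,0,0,0]
}}

```text
clock: 18.43
tool_pos: [0.535, 0.1441, 0.1083]
eef_rot: [-0.703, 0.068, 0.704, 0.073]
contact_force: [-2.4, 0.9, -1.2]
opening: 0.004
```

```bash
python3 - <<'E'
from h import *
h=np.array([.5334,.1459]); cx=np.array([np.cos(.198),-np.sin(.198)])
p,M,s=tool(); print(p,s['contact_force'],s['clock'], wdelta((*(h+.04*cx),.106)))
sd=snapshot('side'); save(sd[130:215,190:300],'g2s',scale=6)
E
```

```text
[0.53504652 0.14409021 0.10829061] [-2.3964446   0.88473724 -1.19327373] 18.4333 [ 0.21994048 -0.15236207 -3.80321712]
```

View pics/g2s.png

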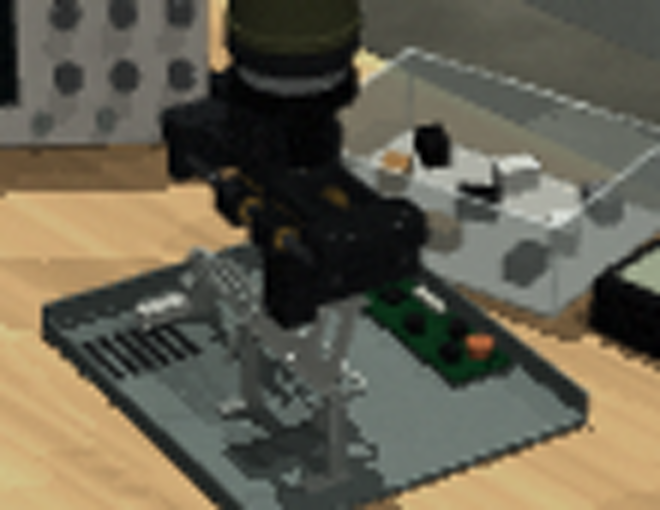

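The guard is pushed past upright with about 2.4 N resistance. I continue the push.

Request:
{"method": "apply_moves", "body": {
  "delta_pos": [
    [0,0,-1.2],
    [0,0,-2.4],
    [0,0,-3.6],
    [0,0,-4.0],
    [0,0,-4.0],
    [0,0,-4.0]
  ],
  "yaw": [0,0,0,0,0,0],
  "gripper": [0,0,0,0,0,0]
}}

```text
clock: 18.98
tool_pos: [0.577, 0.1352, 0.1089]
eef_rot: [0.705, -0.069, -0.703, -0.073]
contact_force: [-0.1, -0.2, -0.7]
opening: 0.007
```

Request:
{"method": "apply_moves", "body": {
  "delta_pos": [
    [-2,0,0],
    [-5,0,1],
    [-9,0,4],
    [-12,0,8],
    [-12,0,12],
    [-12,0,15],
    [-12,0,15]
  ],
  "yaw": [0,0,0,0,0,0,0],
  "gripper": [0,0,0,0,0,0,0]
}}

```text
clock: 19.57
tool_pos: [0.4185, 0.1656, 0.2282]
eef_rot: [-0.7, 0.068, 0.708, 0.072]
contact_force: [-0.2, 0.6, -1.5]
opening: 0.004
```

```bash
python3 - <<'E'
from h import *
p,M,s=tool(); print(p,s['contact_force'],s['clock'])
sd=snapshot('side'); save(sd[130:215,190:300],'g3s',scale=6); save(sd,'g3full',scale=1.5)
t=snapshot('top'); save(t[135:220,165:260],'g3t',scale=6)
E
```

```text
[0.41847246 0.16558985 0.2281804 ] [-0.17047041  0.62004052 -1.45000415] 19.5667
```

View pics/g3s.png

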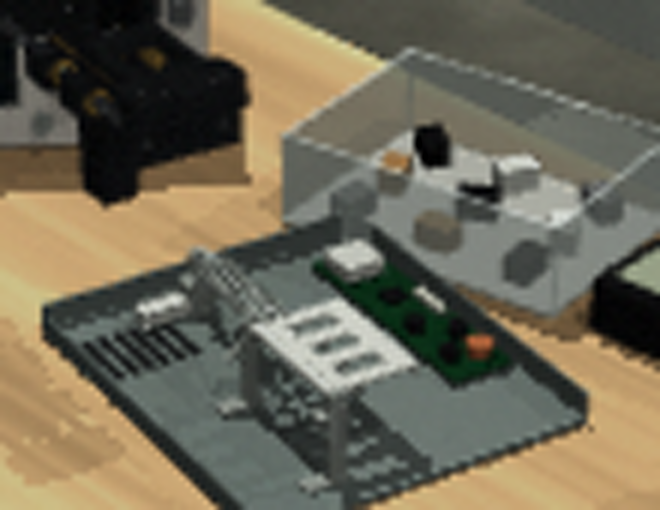

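View pics/g3t.png

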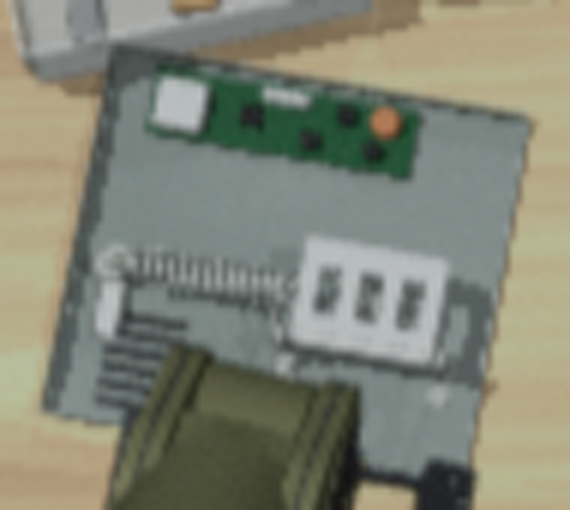

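View pics/g3full.png

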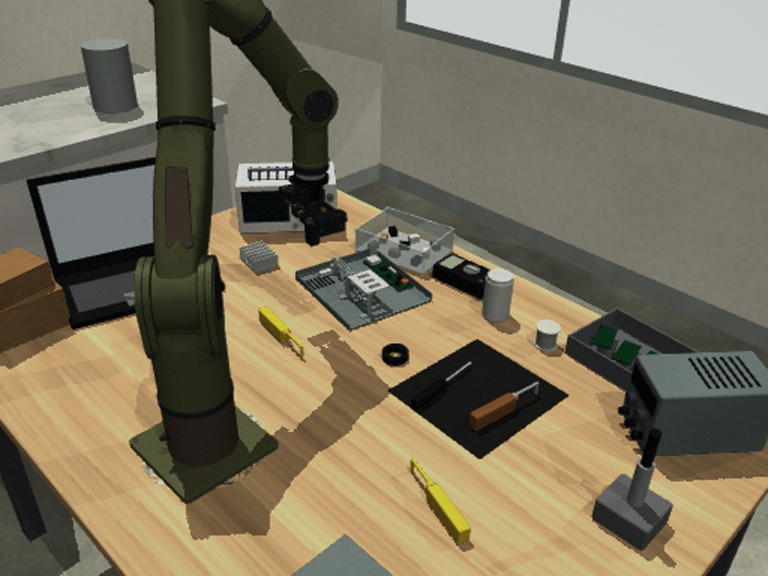

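The guard lies level above the hook (side crop (335,345)). The spring is still stretched to it, the puller is flat on the mat, the bystanders have not moved and the robot is clear. I hand the job in.

```bash
python3 -c "
from plant import *
print(finish_job())"
```

```text
the job is handed in; nothing more can be done
None
```

I handed the job in at about 19.7 s of the 61 s allowed; the interface gave no verdict.

**What I did:**
- **Spring:** I gripped the wooden puller by its handle, put its tip into the eye and stretched the spring to about 61 mm (8.8 N). I then swung it onto the post and let the hook seat. The pull fell from 5.6 N to about zero, so the post was carrying the spring.
- **Puller:** I lifted the tip out of the eye and laid the puller back flat on the mat, close to where it had been.
- **Guard:** I pushed it over from behind with closed fingers, meeting about 2.4 N. It went past its snap point and closed.

**Last checks:**
- **Guard:** the pictures show it lying level above the hook.
- **Hook:** it was seen on the post before the guard closed. After that the guard covers it, but the coil is still stretched towards the post.
- **Puller and other things:** the puller lies flat on the mat, and nothing else looks moved.
- **Robot:** it stands clear of everything.

**Disagreements:** the two cameras differed by 2 to 6 mm on the eye's position before I inserted the tip. An overlay traced most of this to half a pixel and to my misreading the ring. The tip then went in without any vertical force. No check failed.

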